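# Load a wax block into the scanner nest with tongs

### The job

Take the spring tongs out of their stand and use them to lift the long wax block off the chilled plate and seat it flat and square, fully down, in the pocket of the scanner's nest (either way round). Only the tongs may touch the block, never the gripper, and do not let it drop. Then put the tongs back upright in their stand, and leave everything else where it is.

Things in the scene. Friction and masses are not known exactly. Their poses are not given: they have to be found in the camera images.
- tongs: Steel spring tongs, 146 mm tall, upright, tips down. Origin midway between the tips at tip level, z up to the round bow. Legs (16 mm wide along x) at +y and -y; squeezing along y closes them. Sprung open: tip gap 54 mm, 68 mm over the outside of the tips. Rubber tip pads are 14 mm wide and tall, from the tip up. Open, the tips lift 1 mm. 0.1 kg.
- tongs_grip (a point): Between the black grip plates (24 mm wide, 76 to 120 mm above the tips), 98 mm above the tips: put the TCP here, pointing down, closing along the tongs' y; the bow then ends 48 mm above the TCP. Width over the plates here against tip gap: 59 mm (open) - 54; 57 - 47; 52 - 30 (pads parallel). The spring pushes back 6 N open, 9 N at 52 mm; squeeze with 40 to 60 N to hold the block.
- stand: Stand for the tongs, fixed: a rectangular open aluminium well on a dark plate of 100 x 120 mm. Origin under its centre; the well's opening is 28 mm along x and 76 mm along y, its rim 57 mm above the table, its floor 6 mm above the table. The tongs stand in it with their y along the stand's y.
- block: The long wax block (the one to move): grey flat cassette 80 x 36 x 10 mm with a cream wax body 72 x 30 x 16 mm on it, 26 mm tall in all, about 80 g. Origin at the centre of its underside, x along its length, z up. Tongs pinch the wax across its 30 mm width, tips about 12 mm above the underside so that they clear the nest.
- block_a: A short wax block, 44 x 36 x 26 mm, same make, on the chilled plate. Origin at the centre of its underside, x along its length. Leave it.
- block_b: Another short wax block, 44 x 36 x 26 mm, on the chilled plate. Leave it.
- coldplate: Chilled plate, fixed, 180 x 300 mm (x, y), top 30 mm above the table, on which the three blocks lie. Origin under its centre.
- nest: Block scanner, fixed: an aluminium nest plate 130 x 90 x 20 mm (x, y, z) with a rectangular pocket, and a white housing 55 mm tall from x = 66 to 156 mm. Origin under the centre of the nest plate; x along the pocket's length.
- nest_pocket (a point): Centre of the pocket's floor, 12 mm above the table, axes as the nest's. The pocket is 83 x 39 mm and 8 mm deep, with a 3 mm chamfer; its plate's face is 20 mm above the table, so a seated block stands 18 mm above the face.
- bottle: Amber reagent bottle, 60 mm wide, 130 mm tall, at the far side. Leave it.
- jar: White jar, 68 mm wide, 80 mm tall, at the far side. Leave it.
Not all that is in view belongs to the job. Leave any yellow look-alike of the block alone.

How it is judged (in metres and radians):
On the way, in this order (a step that is already met when the one before it is completed fails the run):
1. the gripper holds the tongs and the tongs hold the long block, lifted at least 15 mm clear of the chilled plate (contact force between the fingers and tongs above 0.5 N and contact force between tongs and block above 0.5 N and z of block in the frame of coldplate above 0.045 m), for 0.2 s.
2. the long block sits fully down, flat and square in the nest's pocket and the tongs have let go of it (horizontal distance between block and nest_pocket below 0.005 m and z of block in the frame of nest_pocket below 0.0025 m and angle between block's own z axis and vertical below 0.05 rad and angle between the x axis of block and the x axis of nest, either way round below 0.07 rad and contact force between tongs and block below 0.05 N), for 0.2 s.
At the end, for the whole second after the job is handed in: Block in the pocket: centre within 5 mm, underside within 2.5 mm of the floor, tilt under 0.05 rad, length within 0.07 rad of the pocket's (either way), clear of the tongs, at rest. Tongs at rest in the well: tip point within 20 mm of the stand's centre and 20 mm of the table, tilt under 0.25 rad (all of step 2 and linear speed of each of block, tongs below 0.02 m/s and horizontal distance between tongs and stand below 0.02 m and z of tongs in the frame of stand below 0.02 m and angle between tongs's own z axis and vertical below 0.25 rad); the robot touches nothing.
It fails at once if the gripper or arm touches the long block (contact force between any of the fingers, the arm and block above 0.5 N).
It fails at once if the long block is dropped (faster than 0.5 m/s while the tongs do not touch it, a fall of over 13 mm) (linear speed of block above 0.5 m/s and contact force between tongs and block below 0.01 N).
It fails at once if another block, the bottle or the jar is moved by more than 20 mm (distance of any of block_a, block_b, bottle, jar from where it was at the start of the episode above 0.02 m).
It also fails if it takes over 56 s, if anything falls off the work surface, if the arm or the gripper's body presses on something with over 40 N, if the wrist force passes 120 N, or if a joint passes its speed limit or range.

### The arm

A 6-joint arm with a two-finger parallel gripper is mounted at the origin on the work surface. World frame = base frame: x ahead of the robot, y to its left, z up, the work surface at z = 0. Lengths are in mm, angles in rad, forces in N, time in s.
With the tool pointing down it reaches from about 400 to 925 mm from the base axis. Payload 12.5 kg.
Tool frame: the origin (TCP) lies between the finger pads, 19 mm behind the fingertips; this is the grasp point; z points along the fingers, y is the line along which they close (so a half turn about z gives the same grasp; the last joint's range is limited). The gripper opens to 95 mm and grips with 3 to 60 N. Pads are 20 mm wide; open, the fingers measure 119 mm over their backs; the gripper's body (75 mm by 180 mm) begins 59 mm behind the grasp point.
Start: joints at [1.072, 0.491, 1.559, -0, 1.092, -0.106], TCP at [239.22, 577.424, 233.461] pointing down, gripper open.
Joint ranges: [-3.1, 3.1], [-0.84, 2.19], [0.05, 2.79], [-1.13, 4.28], [0.06, 2.93], [-2.69, 2.69]. Speed limits (rad/s): [2.22, 2.22, 2.79, 3.14, 3.14, 3.14].

### API

Orientations are given as [roll, pitch, yaw] about the fixed x, y, z axes, in that order (R = Rz(yaw) Ry(pitch) Rx(roll)).
In Python, from cell import env gives the robot as it stands.
- The arm moves only by the tool jog_arm, never from a script. Its argument "motion" is a list of rows, each a list of 7 numbers: the turn, a rotation vector about the tool's x, y, z in degrees, then the shift along the tool's x, y, z in mm, then the finger opening in mm, from 0 to 95.1. In form: [[wx, wy, wz, x, y, z, hand], ...]. A call has 1 to 10 rows; each row shifts and turns the commanded pose from where the row before left it, along the tool's axes as they then stand; what a row does not reach is not made up. A row lasts 1/8 s, in which the tool goes at most 62.5 mm and 10.7 degrees, less where a joint would pass 70% of its speed; a pose out of reach is approached as far as the arm can. A call is refused whole if a number of a shift passes 62.5 or a number of a turn 10.7, either way. A call with a gripper value outside its range is refused whole. The fingers move at their own pace and stop on an object; the grip force is fixed at half the most. Time passes only in rows, so rows that do not move let the fingers close. It gives the time, the measured TCP pose, the force, the opening and the grip force at its end, in the units of the state.
- env.state(): the state, without advancing time (a new reading comes with each control period).
- env.read_camera(name): name is "scene" or "side" or "wrist"; returns a dict with "color" (400x640x3 uint8, red, green, blue), "z_map" (400x640 float32, mm along the optical axis (not along the pixel's ray), 0 where there is no reading), "camera_matrix" (3x3 intrinsics, pixels), "k1" (the pictures are not rectified: a ray, as slopes to the right and down, at radius r is drawn at 1 + k1 r^2 times it, then the intrinsics apply), "world_to_cam" (4x4, takes a point from world to camera coordinates). Camera axes: x right, y up, looking along -z (the intrinsics and any distortion apply to the point x, -y, -z); pixel columns grow to the right and rows downward; lengths in mm; the calibration is good to about 2 mm. A picture is of the moment at which its call begins.
- env.job_done(): hands the job in; it is judged then, once.
Trained networks look in the newest picture that a camera, given by its name, has taken for a name from the list of things; names that differ only in an ending like _2 or _b are one class to them, and where a whole thing is asked for, a point or a joint stands for the part that bears it (a point fixed in the world has none). Each returns a list of dicts, best first, with "score" (0 to 1); they miss things now and then, are a little off and sometimes report something else, mostly with a low value. They report only what shows in the picture. A call takes as long as a camera call. They do not tell look-alikes from the thing itself.
- env.recognise(camera, thing): "location" ([column, row] in pixels, amid what is visible of it).
The state is a dict: "t": time; "joints": joint angles; "qvel": joint speeds; "tau": joint torques, N m; "eef_pos": TCP position; "tcp_rot": TCP orientation; "ft_force": force on the tool from outside, world axes, zero at the start; "moment": the same for the moment, N m; "opening": opening from 0.0 (shut) to 1.0 (fully open); "grip_force": force on a finger pad.
Only numpy, scipy, OpenCV 4.12 (cv2) and the standard library are available. Lean on these libraries where they do the work, as an engineer would, in place of code of your own. Each camera call takes 0.05 s, during which the arm holds its last target. There are 200 camera calls.

## Working session

There is one attempt and no reset: what is moved stays moved. The work goes in short steps, Python scripts to look and compute and a tool call to move; the robot and the scene stay as the last step left them, time stands still between calls to the robot, and variables do not carry over. Pictures are saved under pics/ and viewed, at most 10 in all, crops included, and the job is handed in when it is done.

Besides the shell and the picture viewer there is one more tool, called after "Request:" by a JSON object that holds its "fn" and its "kwargs". jog_arm: Moves the arm, as the interface text tells. Its arguments: {"type":"object","properties":{"motion":{"type":"array"}},"required":["motion"]}

```bash
ls; mkdir -p pics; cat > h.py <<'E'
import numpy as np, cv2
from cell import env
def cloud(c):
    K=c["camera_matrix"];k1=c["k1"];z=c["z_map"].astype(float)
    h,w=z.shape;u,v=np.meshgrid(np.arange(w),np.arange(h))
    K=np.array(K);pts=np.stack([u,v],-1).reshape(-1,1,2).astype(float)
    n=cv2.undistortPoints(pts,K,np.array([k1,0,0,0,0.])).reshape(h,w,2)
    P=np.stack([n[...,0]*z,-n[...,1]*z,-z,np.ones_like(z)],-1)
    W=P@np.linalg.inv(np.array(c["world_to_cam"])).T
    W=W[...,:3];W[z==0]=np.nan
    return W
E
python3 - <<'E'
from h import *
import pickle
print(env.state())
ims=[]
for n in["scene","side"]:
    c=env.read_camera(n);pickle.dump(c,open(n+".pkl","wb"));ims.append(c["color"])
    for t in["tongs","stand","block","block_a","coldplate","nest","bottle","jar"]:
        print(n,t,[(np.round(d["location"]).tolist(),round(d["score"],2)) for d in env.recognise(n,t)])
    cv2.imwrite(f"pics/{n}.png",c["color"][...,::-1])
E
```

```text
pics
{'t': 0.0, 'joints': array([ 1.07240918e+00,  4.91575025e-01,  1.55941141e+00,  1.58177422e-06,
        1.09170817e+00, -1.05577798e-01]), 'qvel': array([ 0.00013788,  0.00016767, -0.00112434, -0.00024077, -0.00026559,
        0.00139854]), 'tau': array([-4.15006056e-03, -6.12647367e+01, -2.58163083e+01,  6.91078696e-02,
        4.83245426e-02, -1.12760908e-04]), 'eef_pos': array([239.10743988, 577.23013607, 232.8652287 ]), 'tcp_rot': array([-3.14049698e+00, -1.17520877e-04,  2.74878251e+00]), 'ft_force': array([-0.07062586,  0.38338672, -0.57262211]), 'moment': array([0.00255516, 0.01649208, 0.00936078]), 'grip_force': 0.0, 'opening': 1.000873323801936}
scene tongs [([313.0, 220.0], 0.74), ([200.0, 212.0], 0.69)]
scene stand [([202.0, 235.0], 0.61)]
scene block [([414.0, 232.0], 0.94), ([313.0, 213.0], 0.64), ([285.0, 226.0], 0.51), ([338.0, 176.0], 0.51)]
scene block_a [([414.0, 232.0], 0.94), ([313.0, 213.0], 0.64), ([285.0, 226.0], 0.51), ([338.0, 176.0], 0.51)]
scene coldplate [([314.0, 221.0], 0.58)]
scene nest [([402.0, 180.0], 0.76)]
scene bottle [([392.0, 245.0], 0.64)]
scene jar [([286.0, 286.0], 0.97)]
side tongs [([298.0, 334.0], 0.71)]
side stand [([302.0, 368.0], 0.71), ([318.0, 240.0], 0.4)]
side block [([345.0, 161.0], 0.85), ([239.0, 194.0], 0.6), ([302.0, 196.0], 0.59), ([318.0, 239.0], 0.56)]
side block_a [([345.0, 161.0], 0.85), ([239.0, 194.0], 0.6), ([302.0, 196.0], 0.59), ([318.0, 239.0], 0.56)]
side coldplate [([317.0, 234.0], 0.89)]
side nest [([277.0, 152.0], 0.74)]
side bottle [([371.0, 166.0], 0.69)]
side jar [([416.0, 250.0], 0.82)]
```

View pics/scene.png

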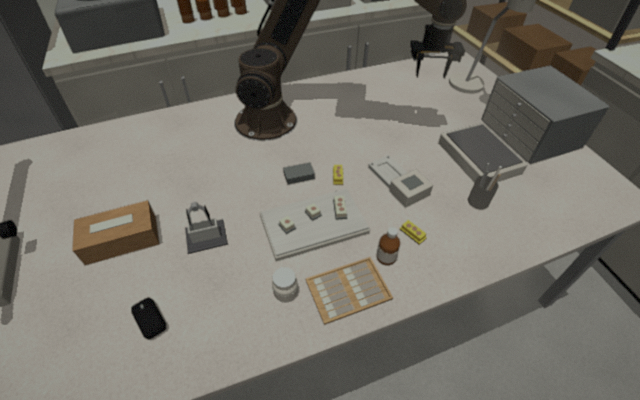

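View pics/side.png

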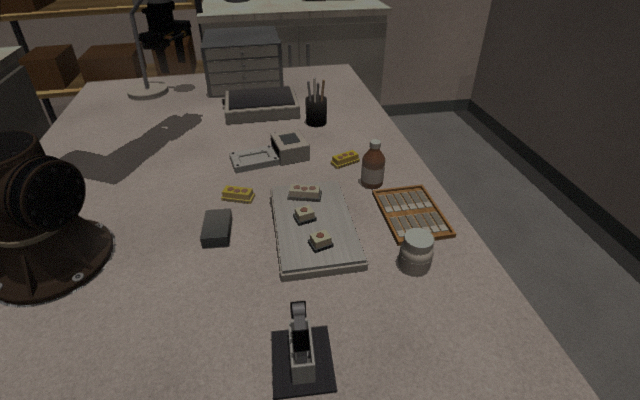

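```bash
cat > m.py <<'E'
from h import *
import pickle
for n in["scene","side"]:
    c=pickle.load(open(n+".pkl","rb"));W=cloud(c);col=c["color"].astype(int)
    print(n,"cam",np.linalg.inv(np.array(c["world_to_cam"]))[:3,3])
    # top-down map 1mm/px: x 250..950, y -500..500
    P=W.reshape(-1,3);ok=np.isfinite(P).all(1)&(P[:,2]>4)&(P[:,0]>100)&(P[:,0]<950)&(abs(P[:,1])<700)
    C=c["color"].reshape(-1,3)[ok];P=P[ok]
    img=np.full((600,800,3),60,np.uint8)
    o=np.argsort(P[:,2])
    for p,q in zip(P[o],C[o]):
        u,v=int(400-p[1]/1.6),int(590-p[0]/1.6)
        if 0<=u<799 and 0<=v<599: img[v:v+2,u:u+2]=q[::-1]
    cv2.imwrite(f"pics/top_{n}.png",img)
    for name,uv in dict(scene=[(313,213),(285,226),(338,176),(414,232),(200,212),(202,235),(402,180),(392,245),(286,286)],side=[(345,161),(239,194),(302,196),(318,239),(298,334),(302,368),(277,152),(371,166),(416,250)])[n] and [(k,k) for k in dict(scene=[(313,213),(285,226),(338,176),(414,232),(200,212),(202,235),(402,180),(392,245),(286,286)],side=[(345,161),(239,194),(302,196),(318,239),(298,334),(302,368),(277,152),(371,166),(416,250)])[n]]:
        print(uv,np.round(W[uv[1],uv[0]]),col[uv[1],uv[0]])
E
python3 m.py
```

```text
scene cam [1261.65237467 -265.67181754  936.01179453]
(313, 213) [573.  -8.  56.] [148 152 133]
(285, 226) [ 589. -102.   55.] [157 159 141]
(338, 176) [428. 138.  28.] [141 122  81]
(414, 232) [727. 259.  25.] [163 159  69]
(200, 212) [ 394. -331.   -1.] [162 158 148]
(202, 235) [nan nan nan] [90 88 83]
(402, 180) [545. 315.  56.] [109 109 104]
(392, 245) [782. 143.  90.] [93 61 32]
(286, 286) [ 793. -164.   81.] [141 144 139]
side cam [ 464.74273248 -688.76233699  611.04036576]
(345, 161) [712. 243.  18.] [80 63 39]
(239, 194) [409. 128.  26.] [99 86 47]
(302, 196) [561.  69.  41.] [84 75 66]
(318, 239) [ 568. -107.   59.] [134 133 112]
(298, 334) [ 493. -363.  124.] [3 3 2]
(302, 368) [ 494. -374.   52.] [60 55 53]
(277, 152) [522. 296.  39.] [0 0 0]
(371, 166) [749. 122.  72.] [55 44 36]
(416, 250) [ 748. -187.   71.] [69 68 59]
```

The scene picture shows the stand with the tongs at (203,230), the long block on the plate at (340,207), short blocks at (313,211) and (287,224), the nest at (390,172) with its housing at (410,187), and yellow look-alikes at (338,175) and (413,232). The side picture agrees: stand (302,365), long block (305,192), nest (253,158). I'll look closer with the wrist camera on the way.

Request:
{"fn": "jog_arm", "kwargs": {"motion": [[0,0,0,-43.5,-26.2,-14.6,95],[0,0,0,-43.5,-26.2,-14.6,95],[0,0,0,-43.5,-26.2,-14.6,95],[0,0,0,-43.5,-26.2,-14.6,95],[0,0,0,-43.5,-26.2,-14.6,95],[0,0,0,-43.5,-26.2,-14.6,95],[0,0,0,-43.5,-26.2,-14.6,95],[0,0,0,-43.5,-26.2,-14.6,95],[0,0,0,0,0,0,95]]}}

```text
t: 2.02
eef_pos: [482.2, 248.4, 351.1]
tcp_rot: [3.141, 0.002, 2.745]
ft_force: [-0.2, 0.0, -0.4]
opening: 0.996
grip_force: 0.0
```

```bash
cat > w.py <<'E'
from h import *
import pickle,sys
n=sys.argv[1];cam=sys.argv[2] if len(sys.argv)>2 else "wrist"
c=env.read_camera(cam);pickle.dump(c,open(n+".pkl","wb"))
cv2.imwrite(f"pics/{n}.png",c["color"][...,::-1])
s=env.state();print(s["t"],s["eef_pos"],s["tcp_rot"]);print(np.linalg.inv(c["world_to_cam"]).round(2),c["camera_matrix"],c["k1"])
for t in["tongs","stand","block","coldplate","nest"]:
    print(t,[(np.round(d["location"]).tolist(),round(d["score"],2)) for d in env.recognise(cam,t)])
E
python3 w.py w1
```

```text
2.075 [481.08285532 249.57153452 350.42414657] [3.14105574e+00 2.57275431e-04 2.74610810e+00]
[[ 3.9000e-01 -9.0000e-01 -2.2000e-01  4.2019e+02]
 [ 9.2000e-01  3.7000e-01  9.0000e-02  2.7454e+02]
 [ 0.0000e+00 -2.4000e-01  9.7000e-01  5.0270e+02]
 [ 0.0000e+00  0.0000e+00  0.0000e+00  1.0000e+00]] [[285.28611828   0.         321.55150477]
 [  0.         285.28611828 205.6120106 ]
 [  0.           0.           1.        ]] 0.015178923431182616
tongs []
stand []
block [([249.0, 157.0], 0.88), ([257.0, 246.0], 0.74), ([384.0, 290.0], 0.73)]
coldplate [([247.0, 238.0], 0.82)]
nest [([371.0, 174.0], 0.8)]
```

View pics/w1.png

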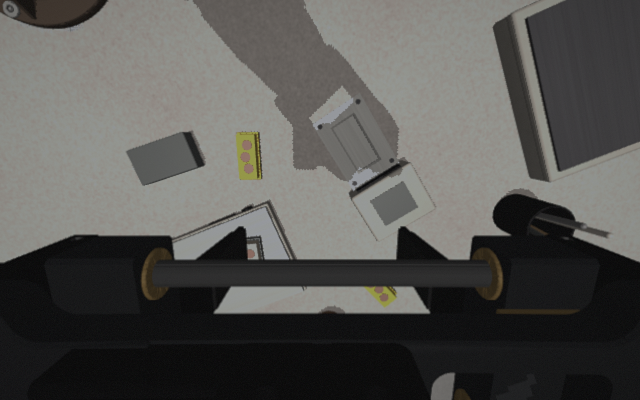

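The wrist picture shows the nest plate at (357,142) with its pocket at (353,140), the housing at (393,200), a yellow look-alike at (249,156) and the cold plate's corner at (265,205). I'll fit the nest from depth.

```bash
cat > nest.py <<'E'
from h import *
import pickle,sys
c=pickle.load(open(sys.argv[1]+".pkl","rb"));W=cloud(c)
u0,u1,v0,v1=290,450,80,245
S=W[v0:v1,u0:u1]
def rect(m,t):
    m=cv2.morphologyEx(m.astype(np.uint8),cv2.MORPH_OPEN,np.ones((2,2),np.uint8))
    n,l,st,_=cv2.connectedComponentsWithStats(m);k=1+np.argmax(st[1:,4])
    p=S[l==k];r=cv2.minAreaRect(p[:,:2].astype(np.float32));print(t,len(p),r,p[:,2].mean());return l==k
z=S[...,2]
print("table",np.nanmedian(W[80:140,220:270,2]), np.histogram(z[np.isfinite(z)],bins=np.arange(-6,66,4)))
rect((z>16)&(z<26),"plate");rect((z>48)&(z<62),"house");rect((z>8)&(z<16),"pocket")
im=cv2.resize(c["color"][100:220,300:440,::-1],None,fx=5,fy=5,interpolation=cv2.INTER_CUBIC)
cv2.imwrite("pics/nestcrop.png",cv2.convertScaleAbs(im,alpha=1.8))
E
python3 nest.py w1
```

```text
table 0.48023264222138096 (array([   51, 16704,   858,     7,  1127,   154,  2954,   146,    31,
          35,    31,    35,    41,   126,   255,  3324,    45]), array([-6, -2,  2,  6, 10, 14, 18, 22, 26, 30, 34, 38, 42, 46, 50, 54, 58,
       62]))
plate 3171 ((nan, nan), (0.0, 0.0), 0.0) nan
house 3647 ((nan, nan), (nan, 0.0), nan) nan
pocket 1185 ((456.2968444824219, 322.9273986816406), (81.67349243164062, 37.3400764465332), 11.798877716064453) nan
```

View pics/nestcrop.png

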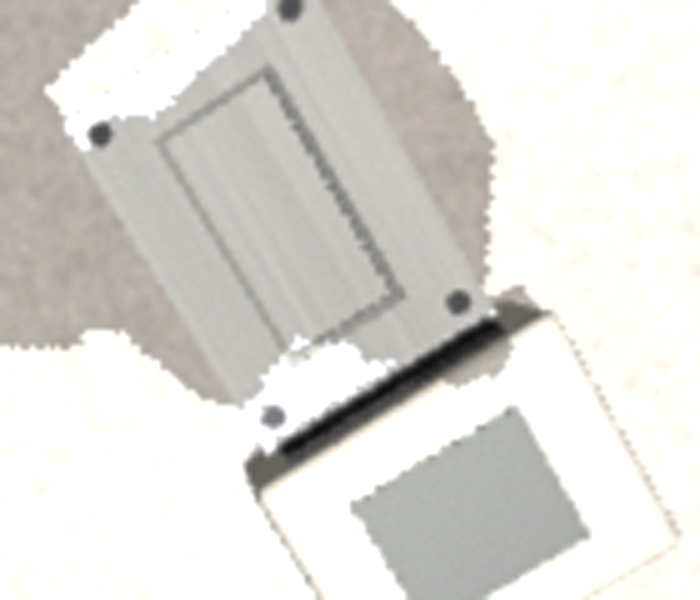

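```bash
sed -i 's/p=S\[l==k\];/p=S[l==k];p=p[np.isfinite(p).all(1)];/' nest.py; python3 nest.py w1; python3 - <<'E'
from h import *
import pickle
c=pickle.load(open("w1.pkl","rb"));W=cloud(c)
for x,y in [(290,8),(100,134),(458,302),(273,417),(266,72),(164,142),(285,350),(400,298),(545,315),(678,535),(262,490)]:
    u,v=x/5+300-.4,y/5+100-.4;print((x,y),W[int(round(v)),int(round(u))].round(1))
E
```

```text
table 0.48023264222138096 (array([   51, 16704,   858,     7,  1127,   154,  2954,   146,    31,
          35,    31,    35,    41,   126,   255,  3324,    45]), array([-6, -2,  2,  6, 10, 14, 18, 22, 26, 30, 34, 38, 42, 46, 50, 54, 58,
       62]))
plate 3157 ((455.3270263671875, 325.13897705078125), (128.83364868164062, 93.52789306640625), 9.839692115783691) 20.337705266044097
house 3625 ((557.68212890625, 346.59686279296875), (150.4473876953125, 120.78368377685547), 9.720747947692871) 55.25530845957793
pocket 1180 ((455.9676208496094, 323.5279235839844), (82.42662811279297, 38.76614761352539), 9.73946475982666) 12.743179106154114
(290, 8) [393.8 349.1  22.3]
(100, 134) [405.7 278.7  22.6]
(458, 302) [501.8 366.9  21.7]
(273, 417) [514.2 296.   21.4]
(266, 72) [409.  335.1  18.7]
(164, 142) [416.  295.6  17.7]
(285, 350) [495.8 308.8  19.3]
(400, 298) [493.6 350.9  19.1]
(545, 315) [511.4 384.9  54.6]
(678, 535) [595.5 401.5  53. ]
(262, 490) [529.3 282.8  54. ]
```

Request:
{"fn": "jog_arm", "kwargs": {"motion": [[0,0,0,-42.2,-25.8,0,95],[0,0,0,-42.2,-25.8,0,95],[0,0,0,-42.2,-25.8,0,95],[0,0,0,-42.2,-25.8,0,95],[0,0,0,-42.2,-25.8,0,95],[0,0,0,0,0,0,95]]}}

```text
t: 3.08
eef_pos: [627.2, 49.0, 349.1]
tcp_rot: [-3.141, -0.001, 2.747]
ft_force: [-0.0, 0.6, -0.2]
opening: 0.999
grip_force: 0.0
```

```bash
python3 w.py w2
```

```text
3.125 [626.30345171  50.40545882 349.37169264] [-3.14133627e+00 -1.23706552e-03  2.74796776e+00]
[[ 3.8000e-01 -9.0000e-01 -2.2000e-01  5.6553e+02]
 [ 9.2000e-01  3.7000e-01  9.0000e-02  7.5170e+01]
 [-0.0000e+00 -2.4000e-01  9.7000e-01  5.0085e+02]
 [ 0.0000e+00  0.0000e+00  0.0000e+00  1.0000e+00]] [[285.28611828   0.         321.55150477]
 [  0.         285.28611828 205.6120106 ]
 [  0.           0.           1.        ]] 0.015178923431182616
tongs [([42.0, 200.0], 0.75)]
stand [([94.0, 189.0], 0.56)]
block [([272.0, 148.0], 0.98), ([470.0, 46.0], 0.74), ([230.0, 179.0], 0.73), ([330.0, 133.0], 0.71), ([457.0, 176.0], 0.59), ([326.0, 20.0], 0.56), ([281.0, 163.0], 0.27)]
coldplate [([284.0, 164.0], 0.96)]
nest [([471.0, 49.0], 0.78)]
```

View pics/w2.png

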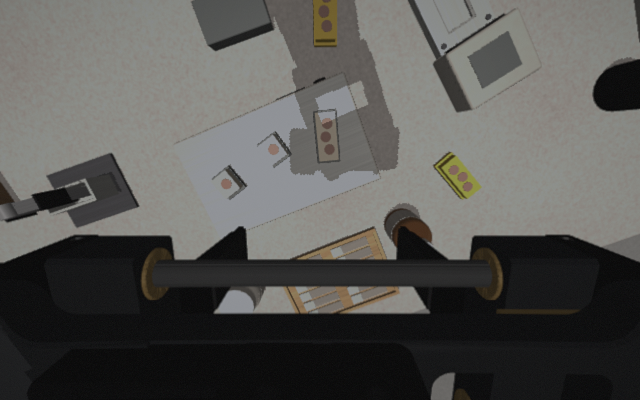

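The picture shows the long block at (327,136) on the cold plate, short blocks at (230,181) and (274,148), and the stand at (92,190) with the tongs leaning out of view to (20,210).

```bash
cat > f2.py <<'E'
from h import *
import pickle,sys
def rect(W,box,zr,t):
    u0,u1,v0,v1=box;S=W[v0:v1,u0:u1];z=S[...,2]
    m=((z>zr[0])&(z<zr[1])).astype(np.uint8)
    n,l,st,_=cv2.connectedComponentsWithStats(m)
    if n<2: print(t,"none");return
    k=1+np.argmax(st[1:,4])
    p=S[l==k];(c,d,a)=cv2.minAreaRect(p[:,:2].astype(np.float32));print(t,len(p),np.round(c,1),np.round(d,1),round(a,1),"z",np.round(np.percentile(p[:,2],[5,50,95]),1))
if __name__=="__main__":
    W=cloud(pickle.load(open("w2.pkl","rb")))
    rect(W,(300,350,95,175),(50,62),"wax");rect(W,(300,350,95,175),(36,62),"block")
    rect(W,(170,390,60,240),(26,34),"coldplate")
    rect(W,(205,252,155,210),(50,62),"b1");rect(W,(250,300,120,175),(50,62),"b2")
    rect(W,(20,145,145,235),(3,10),"standplate");rect(W,(0,145,145,235),(50,64),"rim")
    rect(W,(0,145,145,235),(130,160),"bow");rect(W,(0,145,145,235),(70,160),"tongs")
    W=cloud(pickle.load(open("scene.pkl","rb")))
    rect(W,(180,235,190,255),(50,62),"s rim");rect(W,(180,235,190,255),(130,160),"s bow");rect(W,(180,235,190,255),(3,12),"s plate")
    W=cloud(pickle.load(open("side.pkl","rb")))
    rect(W,(260,345,290,395),(50,62),"side rim");rect(W,(260,345,290,395),(125,160),"side bow");rect(W,(260,345,290,395),(3,12),"side plate")
E
python3 f2.py
```

```text
wax 968 [568.4  82. ] [29.9 71.9] 72.9 z [55.  56.6 58.1]
block 1203 [568.4  82.1] [36.4 79.6] 72.8 z [39.7 56.3 58. ]
coldplate 16336 [574.8  -7.7] [293.3 172.3] 89.1 z [29.  30.4 31.9]
b1 463 [575.1 -93. ] [35.9 30.7] 14.7 z [54.4 56.4 57.7]
b2 479 [555.   -2.4] [35.8 30. ] 12.9 z [54.9 56.5 58.2]
standplate 2655 [ 499.9 -330.7] [124.4 101.6] 86.1 z [4.8 6.3 7.9]
rim 390 [ 498.9 -330.7] [86.4 35.8] 86.1 z [51.1 56.8 58.4]
bow 438 [ 498.2 -327.5] [30.1 17.9] 85.9 z [131.4 141.6 150.8]
tongs 1318 [ 498.  -330.9] [61.7 24. ] 85.7 z [ 82.3 121.4 149.2]
s rim 129 [ 499.7 -329.9] [82.7 39.2] 86.1 z [50.6 56.1 59.8]
s bow 81 [ 498.5 -331.6] [36.1 21.1] 81.1 z [131.7 140.7 150.9]
s plate 574 [ 496.9 -327.4] [125.3 107.1] 87.1 z [3.6 6.2 9.9]
side rim 437 [ 498.3 -332.2] [86.3 36.3] 86.1 z [51.7 57.  59.5]
side bow 396 [ 497.9 -334.6] [55.1 23. ] 86.0 z [125.7 137.1 150.8]
side plate 2738 [ 500.5 -331.9] [122.3 104.4] 85.7 z [4.5 6.3 8.2]
```

Request:
{"fn": "jog_arm", "kwargs": {"motion": [[0,0,0,-4,-57.3,12.7,95],[0,0,0,-4,-57.3,12.7,95],[0,0,0,-4,-57.3,12.7,95],[0,0,0,-4,-57.3,12.7,95],[0,0,0,-4,-57.3,12.7,95],[0,0,0,-4,-57.3,12.7,95],[0,0,0,-4,-57.3,12.7,95],[0,0,-9.35,0,0,0,95],[0,0,-9.35,0,0,0,95],[0,0,0,0,0,0,95]]}}

```text
t: 4.62
eef_pos: [498.5, -330.1, 261.6]
tcp_rot: [-3.141, 0.0, 3.075]
ft_force: [-0.6, 0.6, 0.2]
opening: 0.998
grip_force: 0.0
```

```bash
python3 w.py w3 | head -1; python3 - <<'E'
from f2 import *
s=env.state();print(s["joints"],s["eef_pos"],np.degrees(s["tcp_rot"]))
W=cloud(pickle.load(open("w3.pkl","rb")))
a=np.argwhere(W[...,2]>50)
B=(0,640,0,235)
ok=(abs(W[...,0]-499)<70)&(abs(W[...,1]+331)<70);W[~ok]=np.nan
for z,t in [((3,10),"plate"),((50,64),"rim"),((130,160),"bow"),((70,125),"grip")]: rect(W,B,z,t)
E
```

```text
4.675 [ 498.59829759 -330.02587103  261.58423247] [-3.14147013e+00  4.06273334e-04  3.07249974e+00]
[-6.95655209e-01  4.25908165e-01  1.59215911e+00  9.66206384e-05
  1.12339254e+00 -2.19904556e+00] [ 498.52882874 -330.33891639  261.39110336] [-1.79999565e+02  9.09142144e-03  1.76135527e+02]
plate 3102 [ 498.9 -331.3] [120.2  99.5] 86.3 z [5.1 6.4 7.8]
rim 475 [ 498.4 -331.1] [84.1 36.5] 86.2 z [55.6 57.4 58.6]
bow 708 [ 497.4 -332.7] [38.8 18.2] 85.6 z [131.7 145.1 151.5]
grip 61 [ 491.4 -306.7] [ 8.  11.5] 13.7 z [ 81.7 103.4 124.4]
```

Request:
{"fn": "jog_arm", "kwargs": {"motion": [[0,0,0,0.1,-1.2,40,95],[0,0,0,0,0,50,95],[0,0,0,0,0,45,95],[0,0,0,0,0,22.4,95],[0,0,0,0,0,0,75],[0,0,0,0,0,0,62],[0,0,0,0,0,0,56.5],[0,0,0,0,0,0,56.5],[0,0,0,0,0,0,56.5],[0,0,0,0,0,0,56.5]]}}

```text
t: 6.18
eef_pos: [498.3, -331.4, 104.5]
tcp_rot: [3.141, 0.0, 3.075]
ft_force: [1.3, 3.8, 5.6]
opening: 0.597
grip_force: 10.4
```

Request:
{"fn": "jog_arm", "kwargs": {"motion": [[0,0,0,0,0,-15,56],[0,0,0,0,0,-35,56],[0,0,0,0,0,-45,56],[0,0,0,0,0,-45,56],[0,0,0,0,0,0,56],[0,0,0,0,0,0,56]]}}

```text
t: 6.92
eef_pos: [497.8, -331.6, 243.7]
tcp_rot: [3.141, -0.0, 3.075]
ft_force: [0.1, -0.1, -1.0]
opening: 0.59
grip_force: 5.8
```

```bash
python3 - <<'E'
from f2 import *
s=env.state();print(s["t"],s["joints"][5],s["eef_pos"],np.degrees(s["tcp_rot"]),s["ft_force"],s["grip_force"])
for n in("side","scene"):
    c=env.read_camera(n);W=cloud(c);e=s["eef_pos"];W0=W.copy()
    W[~((abs(W[...,0]-e[0])<45)&(abs(W[...,1]-e[1])<50))]=np.nan
    B=(0,640,0,400)
    for lo,hi in((e[2]-100,e[2]-85),(e[2]-80,e[2]-60),(e[2]-60,e[2]-24)): rect(W,B,(lo,hi),f"{n} {lo-e[2]}")
    z=W[...,2];print("lowest",np.sort(z[np.isfinite(z)&(z>65)])[:8].round(1)-e[2])
    if n=="side":
        k=np.argwhere(np.isfinite(z)&(z>100));v,u=k.min(0);v2,u2=k.max(0);print(u,v,u2,v2)
        cv2.imwrite("pics/held.png",cv2.resize(c["color"][max(v-20,0):v2+30,u-40:u2+40,::-1],None,fx=3,fy=3))
E
```

```text
6.925 -2.2023544358424294 [ 497.83276469 -331.64302449  243.66501683] [ 1.79987604e+02 -2.02683197e-02  1.76192059e+02] [ 0.08539332 -0.07361222 -0.99460316] 5.800150752274931
side -100.0 67 [ 495.  -359.8] [ 2.7 15.6] 85.7 z [147.8 153.3 157.9]
side -80.0 116 [ 495.1 -359.2] [ 3.6 16. ] 86.0 z [164.4 174.2 182.9]
side -60.0 212 [ 495.1 -358. ] [ 4.5 15.9] 81.2 z [185.5 200.2 214.6]
lowest [-97.76501683 -96.96501683 -96.26501683 -95.86501683 -95.76501683
 -95.46501683 -95.46501683 -95.36501683]
224 0 335 322
scene -100.0 10 [ 498.1 -306.1] [ 6.7 17.2] 64.5 z [145.5 151.  155.6]
scene -80.0 10 [ 498.6 -353.4] [ 2.7 13.1] 78.4 z [164.3 171.8 178.2]
scene -60.0 24 [ 497.5 -351.5] [ 4.9 18.7] 73.4 z [184.5 200.2 217.2]
lowest [-99.26501683 -98.46501683 -97.86501683 -96.76501683 -96.26501683
 -96.06501683 -95.96501683 -95.76501683]
```

Request:
{"fn": "jog_arm", "kwargs": {"motion": [[0,0,0,-4.8,30,0,56],[0,0,0,-4.8,50,0,56],[0,0,0,-4.8,50,0,56],[0,0,0,-4.8,50,0,56],[0,0,0,-4.8,50,0,56],[0,0,0,-4.8,50,0,56],[0,0,0,-4.8,50,0,56],[0,0,0,-4.8,50,0,56],[0,0,0,-4.6,37.5,0,56],[0,0,0,0,0,0,56]]}}

```text
t: 8.28
eef_pos: [568.6, 84.1, 242.6]
tcp_rot: [3.142, -0.002, 3.078]
ft_force: [-0.2, -0.4, -0.9]
opening: 0.586
grip_force: 5.8
```

Request:
{"fn": "jog_arm", "kwargs": {"motion": [[0,0,6.65,0,0,0,56],[0,0,6.65,0,0,20,56],[0,0,0,0,0,20,56],[0,0,0,0,0,0,56]]}}

```text
t: 8.78
eef_pos: [568.0, 81.0, 202.2]
tcp_rot: [-3.14, -0.004, 2.842]
ft_force: [0.5, -0.5, -1.5]
opening: 0.591
grip_force: 5.8
```

```bash
cat > b.py <<'E'
from f2 import *
s=env.state();e=s["eef_pos"];print(s["t"],s["joints"][5],e.round(1),np.degrees(s["tcp_rot"]).round(2),s["ft_force"].round(1),s["grip_force"])
for n in("wrist","side","scene"):
    c=env.read_camera(n);W=cloud(c);pickle.dump(c,open("b_"+n+".pkl","wb"))
    W[~((abs(W[...,0]-568)<50)&(abs(W[...,1]-82)<50))]=np.nan
    B=(0,640,0,400)
    rect(W,B,(50,62),n+" wax");rect(W,B,(36,62),n+" block")
    rect(W,B,(e[2]-100,e[2]-82),n+" tips")
cv2.imwrite("pics/b_wrist.png",pickle.load(open("b_wrist.pkl","rb"))["color"][...,::-1])
E
python3 b.py
```

```text
8.775 -1.244945367865372 [568.   81.  202.2] [-179.93   -0.21  162.86] [ 0.5 -0.5 -1.5] 5.797572704655067
wrist wax 1875 [568.3  82. ] [29.7 72.7] 73.5 z [55.3 56.6 57.9]
wrist block 2304 [567.6  81.9] [36.6 79.5] 73.7 z [39.8 56.4 57.7]
wrist tips 108 [571.6 101.3] [ 6.4 16.5] 57.0 z [105.2 117.8 119.1]
side wax 278 [568.5  80.2] [32.8 71.7] 73.3 z [51.5 56.5 58.4]
side block 467 [568.9  79.7] [39.2 79.8] 74.9 z [38.1 54.1 58. ]
side tips 41 [559.9  54.3] [ 5.9 16.3] 79.6 z [107.2 112.9 119.7]
scene wax 179 [569.7  83.2] [30.1 73.3] 72.7 z [51.6 55.1 58.4]
scene block 251 [571.8  83.4] [36.9 78.8] 72.2 z [38.4 53.9 57.8]
scene tips 14 [565.  59.] [ 6.4 10.5] 66.6 z [105.5 115.  119.1]
```

View pics/b_wrist.png

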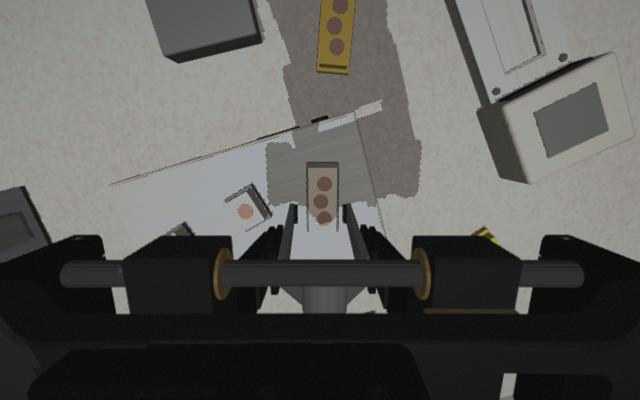

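The picture shows the held tongs straddling the long block at (322,190), pads at (293,213) and (348,213), evenly spaced. I'll descend and pinch.

Request:
{"fn": "jog_arm", "kwargs": {"motion": [[0,0,-0.3,0,0.9,20,56],[0,0,0,0,0,25,56],[0,0,0,0,0,17,56],[0,0,0,0,0,0,56],[0,0,0,0,0,0,53],[0,0,0,0,0,0,48],[0,0,0,0,0,0,40],[0,0,0,0,0,0,40],[0,0,0,0,0,0,40]]}}

```text
t: 10.05
eef_pos: [569.5, 82.7, 142.8]
tcp_rot: [3.141, 0.002, 2.848]
ft_force: [-0.1, -1.5, 6.5]
opening: 0.547
grip_force: 29.9
```

Request:
{"fn": "jog_arm", "kwargs": {"motion": [[0,0,0,0,0,0,40],[0,0,0,0,0,-3,40],[0,0,0,0,0,-6,40],[0,0,0,0,0,-11,40],[0,0,0,0,0,-15,40],[0,0,0,0,0,0,40],[0,0,0,0,0,0,40]]}}

```text
t: 10.92
eef_pos: [569.0, 82.8, 177.0]
tcp_rot: [3.141, 0.0, 2.848]
ft_force: [0.2, 0.4, -1.5]
opening: 0.545
grip_force: 29.9
```

```bash
sed 's/(50,62)/(86,100)/;s/(36,62)/(70,100)/' b.py > b2.py; python3 b2.py
```

```text
10.925 -1.2479765566378316 [569.   82.8 177. ] [1.7999e+02 1.0000e-02 1.6320e+02] [ 0.2  0.4 -1.5] 29.868425130844116
wrist wax 2989 [567.7  82.7] [43.9 72.4] 73.7 z [89.6 90.8 92.8]
wrist block 3557 [566.9  82.6] [44.1 78.9] 72.2 z [74.2 90.6 92.4]
wrist tips 3049 [567.7  82.5] [44.1 72.4] 73.4 z [89.2 90.7 92.4]
side wax 246 [567.8  80.2] [46.3 73. ] 76.0 z [87.3 90.6 96.2]
side block 452 [567.2  80.4] [46.4 80.5] 75.8 z [71.8 87.8 93.8]
side tips 324 [567.8  80.2] [46.3 73. ] 76.0 z [78.7 89.9 92.1]
scene wax 181 [571.1  84.2] [41.3 72.9] 58.5 z [86.7 88.9 92.2]
scene block 267 [570.9  82.6] [43.7 76.2] 80.3 z [72.1 87.8 91.7]
scene tips 224 [571.8  84. ] [42.  74.1] 60.3 z [79.5 88.3 91.6]
```

Request:
{"fn": "jog_arm", "kwargs": {"motion": [[0,0,0,0,0,-20,40],[0,0,0,12,13,-18,40],[0,0,0,22,25,0,40],[0,0,0,28,31,0,40],[0,0,0,28,31,0,40],[0,0,0,28,31,0,40],[0,0,0,28,31,0,40],[0,0,0,20,23,0,40],[0,0,0,11,13,0,40],[0,0,0,0,0,0,40]]}}

```text
t: 12.32
eef_pos: [456.3, 324.2, 215.1]
tcp_rot: [3.141, 0.0, 2.85]
ft_force: [0.4, 0.1, -1.7]
opening: 0.546
grip_force: 29.9
```

Request:
{"fn": "jog_arm", "kwargs": {"motion": [[0,0,-4.4,0,0,0,40],[0,0,-6.6,0,0,0,40],[0,0,-6.6,0,0,0,40],[0,0,-5.4,0,0,0,40],[0,0,-3.4,0,0,0,40],[0,0,0,0,0,0,40],[0,0,0,0,0,0,40]]}}

```text
t: 13.2
eef_pos: [457.2, 323.0, 215.0]
tcp_rot: [-3.142, 0.0, -2.976]
ft_force: [-0.6, -0.6, -1.0]
opening: 0.546
grip_force: 29.9
```

```bash
cat > n.py <<'E'
from f2 import *
s=env.state();e=s["eef_pos"];print(s["t"],e.round(1),np.degrees(s["tcp_rot"]).round(2),s["ft_force"].round(1),s["grip_force"])
B=(0,640,0,400)
for n in("wrist","side","scene"):
    c=env.read_camera(n);W=cloud(c);pickle.dump(c,open("n_"+n+".pkl","wb"))
    b=e[2]-112
    V=W.copy();V[~((abs(W[...,0]-e[0])<50)&(abs(W[...,1]-e[1])<35))]=np.nan
    rect(V,B,(b+22,b+31),n+" wax");rect(V,B,(b+5,b+31),n+" block");rect(V,B,(b+5,b+14),n+" cassette")
    z=V[...,2];m=(z>b+22)&(z<b+31)
    p=V[m]-e
    if len(p)>50:
        # wax top: exclude tongs pads; fit plane along length
        th=s["tcp_rot"][2];L=p[:,0]*np.cos(th)+p[:,1]*np.sin(th);T=p[:,0]*np.sin(th)-p[:,1]*np.cos(th)
        k=abs(T)<12;co=np.linalg.lstsq(np.c_[L[k],T[k],np.ones(k.sum())],p[k,2],rcond=None)[0];print("slope L,T",co.round(4),"L range",np.percentile(L[k],[1,99]).round(1))
    V=W.copy();V[~((abs(W[...,0]-456)<75)&(abs(W[...,1]-323)<60))]=np.nan
    rect(V,B,(8,15.5),n+" pocket");rect(V,B,(17,26),n+" plate")
cv2.imwrite("pics/n_wrist.png",pickle.load(open("n_wrist.pkl","rb"))["color"][...,::-1])
E
python3 n.py
```

```text
13.2 [457.2 323.  215. ] [-180.      0.   -170.52] [-0.6 -0.6 -1. ] 29.868407249450684
wrist wax 2966 [456.5 322.8] [72.4 44. ] 9.9 z [127.6 128.8 130.5]
wrist block 3535 [455.7 322.5] [78.8 44.2] 9.5 z [112.1 128.6 130.3]
wrist cassette 386 [433.5 318.7] [33.8 36.6] 9.6 z [110.9 112.5 115.5]
slope L,T [ 2.00000e-04  1.10000e-03 -8.61615e+01] L range [-34.7  36.6]
wrist pocket 349 [419.7 316.4] [12.3 38.3] 9.6 z [11.3 12.4 13.7]
wrist plate 3526 [446.2 321.1] [113.5  90.5] 9.6 z [19.1 20.4 21.7]
side wax 150 [456.9 317.3] [73.5 42.7] 2.6 z [125.6 129.2 131.6]
side block 326 [456.5 317.6] [80.3 43.5] 8.7 z [109.3 123.5 131. ]
side cassette 107 [454.6 307. ] [32.8 84.4] 81.4 z [108.5 112.4 116.3]
slope L,T [ 5.0000e-03  1.0500e-02 -8.5626e+01] L range [-35.   37.2]
side pocket 159 [453.8 327. ] [82.  34.5] 8.8 z [11.  12.9 14.8]
side plate 576 [456.2 318.4] [135.2 100.9] 9.2 z [17.8 20.6 22.8]
scene wax 113 [468.  324.9] [51.5 46.3] 23.1 z [125.6 127.8 132.6]
scene block 236 [461.1 322.3] [78.5 48.1] 0.8 z [109.3 125.7 131.1]
scene cassette 62 [465.8 308.7] [84.4 34.9] 33.9 z [108.4 111.6 116.2]
slope L,T [ 1.31000e-02 -2.07000e-02 -8.72354e+01] L range [-35.9  35.1]
scene pocket 177 [450.3 325.6] [80.6 48.8] 6.0 z [ 8.7 11.4 14.2]
scene plate 286 [451.  318.7] [121.7  95.2] 9.7 z [17.4 19.1 22.1]
```

View pics/n_wrist.png

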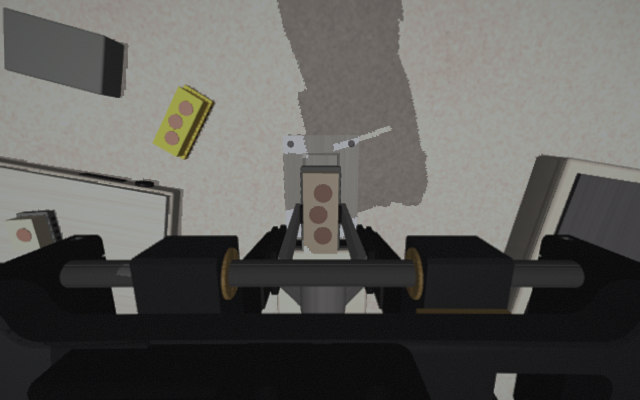

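The picture shows the block held level at (320,208) over the nest, parallel with the plate (near screws at (290,143), (351,143)). I'll shift 1.5 mm along the length and lower it.

Request:
{"fn": "jog_arm", "kwargs": {"motion": [[0,0,0,1.5,0.3,15,40],[0,0,0,0,0,25,40],[0,0,0,0,0,22,40],[0,0,0,0,0,11,40],[0,0,0,0,0,4,40],[0,0,0,0,0,3,40],[0,0,0,0,0,2,40],[0,0,0,0,0,2,40],[0,0,0,0,0,0,40]]}}

```text
t: 14.48
eef_pos: [455.4, 323.6, 131.0]
tcp_rot: [3.141, 0.0, -2.974]
ft_force: [-0.8, 0.5, -2.4]
opening: 0.547
grip_force: 29.9
```

Request:
{"fn": "jog_arm", "kwargs": {"motion": [[0,0,0,0,0,2,40],[0,0,0,0,0,2,40],[0,0,0,0,0,1,40],[0,0,0,0,0,0,40],[0,0,0,0,0,0,40]]}}

```text
t: 15.1
eef_pos: [455.4, 323.6, 126.0]
tcp_rot: [3.141, 0.0, -2.974]
ft_force: [0.8, -0.3, -2.3]
opening: 0.548
grip_force: 29.9
```

Inside the pocket with no contact force; about 2 mm remain.

Request:
{"fn": "jog_arm", "kwargs": {"motion": [[0,0,0,0,0,1,40],[0,0,0,0,0,1,40],[0,0,0,0,0,0.5,40],[0,0,0,0,0,0,40],[0,0,0,0,0,0,40]]}}

```text
t: 15.72
eef_pos: [455.7, 323.6, 124.1]
tcp_rot: [3.141, 0.001, -2.974]
ft_force: [-0.8, -1.6, 5.6]
opening: 0.544
grip_force: 29.9
```

```bash
cat > s.py <<'E'
from f2 import *
s=env.state();e=s["eef_pos"];print(s["t"],e.round(1),np.degrees(s["tcp_rot"]).round(2),s["ft_force"].round(1))
B=(0,640,0,400)
for n in("wrist","side","scene"):
    W=cloud(env.read_camera(n));V=W.copy();V[~((abs(W[...,0]-456)<48)&(abs(W[...,1]-323)<28))]=np.nan
    rect(V,B,(32,44),n+" wax");rect(V,B,(18.5,44),n+" block")
    V=W.copy();V[~((abs(W[...,0]-456)<75)&(abs(W[...,1]-323)<60))]=np.nan;rect(V,B,(16,26),n+" plate")
E
python3 s.py
```

```text
15.725 [455.7 323.6 124.1] [ 1.7998e+02  7.0000e-02 -1.7041e+02] [-0.8 -1.6  5.6]
wrist wax 3017 [454.7 323.3] [72.8 43.9] 10.0 z [37.3 38.7 40.2]
wrist block 4900 [456. 323.] [55.9 96. ] 90.0 z [19.5 38.  39.9]
wrist plate 6320 [431.1 318.6] [83.1 90.3] 9.7 z [18.9 20.5 22.1]
side wax 166 [454.7 319.3] [71.9 46.5] 11.1 z [33.3 38.8 41.3]
side block 352 [456.7 322.7] [53.7 94.9] 88.8 z [19.5 30.8 40.4]
side plate 546 [456.3 319. ] [136.5  99. ] 8.5 z [17.7 20.8 23.4]
scene wax 112 [464.2 324.9] [54.2 44.5] 23.5 z [33.7 37.3 40.7]
scene block 215 [454.6 322.6] [85.5 52.2] 2.3 z [19.7 34.8 40.1]
scene plate 286 [454.9 313.4] [128.  101.7] 14.5 z [16.5 19.  23. ]
```

Seated (top at about 38 mm, floor contact felt). I'll release to the carrying width and lift.

Request:
{"fn": "jog_arm", "kwargs": {"motion": [[0,0,0,0,0,0,52.5],[0,0,0,0,0,0,54],[0,0,0,0,0,0,56],[0,0,0,0,0,0,56],[0,0,0,0,0,0,56]]}}

```text
t: 16.5
eef_pos: [455.4, 323.5, 123.4]
tcp_rot: [3.142, -0.0, -2.974]
ft_force: [0.4, -0.9, -0.7]
opening: 0.587
grip_force: 5.8
```

```bash
python3 s.py
```

```text
16.5 [455.4 323.5 123.4] [ 180.    -0.  -170.4] [ 0.4 -0.9 -0.7]
wrist wax 2820 [454.4 323.1] [71.9 30. ] 9.4 z [37.5 38.6 39.8]
wrist block 4913 [456. 323.] [96. 56.] 0.0 z [19.4 38.  39.7]
wrist plate 7186 [446.6 321.1] [113.8  90.2] 9.8 z [18.6 20.4 22.3]
side wax 153 [454.5 321.2] [49.7 76.7] 81.3 z [33.3 38.3 40.6]
side block 335 [456.1 322.2] [95.4 54.5] 1.1 z [19.5 30.4 40. ]
side plate 545 [456.3 317.3] [136.2 101. ] 8.4 z [17.5 20.8 23.7]
scene wax 119 [465.4 326.2] [55.2 52.5] 26.9 z [33.6 37.  41.2]
scene block 215 [455.1 323. ] [55.3 92.5] 89.3 z [19.1 34.7 40.1]
scene plate 281 [448.9 318.5] [119.5  93.9] 11.8 z [16.4 19.2 23.5]
```

Request:
{"fn": "jog_arm", "kwargs": {"motion": [[0,0,0,0,0,-10,56],[0,0,0,0,0,-20,56],[0,0,0,0,0,-35,56],[0,0,0,0,0,-40,56],[0,0,6.7,0,0,-20,56],[0,0,6.7,0,0,0,56],[0,0,0,0,0,0,56]]}}

```text
t: 17.52
eef_pos: [455.3, 323.5, 249.2]
tcp_rot: [3.141, 0.001, 3.076]
ft_force: [-0.6, -0.7, -0.8]
opening: 0.586
grip_force: 5.8
```

```bash
python3 s.py | grep -v plate
```

```text
17.525 [455.3 323.5 249.2] [1.7997e+02 4.0000e-02 1.7624e+02] [-0.6 -0.7 -0.8]
wrist wax 1284 [454.6 323.2] [72. 30.] 9.5 z [37.3 38.7 40. ]
wrist block 2500 [456. 323.] [95.9 56. ] 0.1 z [19.3 37.1 39.7]
side wax 180 [454.4 320.7] [73.  35.5] 12.1 z [33.4 38.5 40.8]
side block 380 [456.2 322.5] [94.9 54.6] 0.8 z [19.6 30.8 40.4]
scene wax 139 [456.5 321.5] [75.1 33.1] 9.3 z [33.7 36.7 40.2]
scene block 248 [456.1 323.2] [94.3 55.5] 0.1 z [18.9 34.  39.5]
```

Request:
{"fn": "jog_arm", "kwargs": {"motion": [[0,0,0,-3,-25,0,56],[0,0,0,-6.2,-46.5,0,56],[0,0,0,-6.2,-46.5,0,56],[0,0,0,-6.2,-46.5,0,56],[0,0,0,-6.2,-46.5,0,56],[0,0,0,-6.2,-46.5,0,56],[0,0,0,-6.2,-46.5,0,56],[0,0,0,-6.2,-46.5,0,56]]}}

```text
t: 18.68
eef_pos: [478.3, -30.8, 248.4]
tcp_rot: [3.141, -0.0, 3.077]
ft_force: [0.9, 0.5, -0.4]
opening: 0.588
grip_force: 5.8
```

Request:
{"fn": "jog_arm", "kwargs": {"motion": [[0,0,0,-6.2,-46.5,0,56],[0,0,0,-6.2,-46.5,0,56],[0,0,0,-6.2,-46.5,0,56],[0,0,0,-6.2,-46.5,0,56],[0,0,0,-6.2,-46.5,0,56],[0,0,0,-6.2,-46.5,0,56],[0,0,0,-2.5,-21.1,0,56],[0,0,0,0,0,0,56],[0,0,0,0,0,0,56]]}}

```text
t: 19.8
eef_pos: [498.0, -330.2, 248.3]
tcp_rot: [3.141, -0.0, 3.076]
ft_force: [-0.6, 0.3, -1.1]
opening: 0.587
grip_force: 5.8
```

```bash
cat > t.py <<'E'
from f2 import *
s=env.state();e=s["eef_pos"];print(s["t"],s["joints"][5],e.round(1),np.degrees(s["tcp_rot"]).round(2),s["ft_force"].round(1))
B=(0,640,0,400)
for n in("wrist","side","scene"):
    W=cloud(env.read_camera(n));V=W.copy();V[~((abs(W[...,0]-499)<60)&(abs(W[...,1]+331)<60))]=np.nan
    rect(V,B,(50,62),n+" rim");rect(V,B,(e[2]-100,e[2]-80),n+" tips");rect(V,B,(e[2]-80,e[2]-50),n+" legs")
E
python3 t.py
```

```text
19.8 -2.2016449822024478 [ 498.  -330.2  248.3] [ 1.7996e+02 -3.0000e-02  1.7625e+02] [-0.6  0.3 -1.1]
wrist rim 470 [ 497.6 -330.9] [83.9 36.1] 85.3 z [55.7 57.3 58.7]
wrist tips 106 [ 497.3 -309.2] [ 6.5 16.4] 69.4 z [152.2 163.8 166.5]
wrist legs 113 [ 497.8 -308.2] [ 4.2 16.5] 71.7 z [170.4 184.1 196.7]
side rim 438 [ 498.2 -332.6] [86.1 36.2] 86.0 z [51.6 57.1 59. ]
side tips 88 [ 495.4 -358.5] [ 2.5 15.6] 87.5 z [152.2 159.5 167.2]
side legs 186 [ 495.5 -357.4] [ 4.8 16. ] 86.1 z [169.5 182.9 197. ]
scene rim 175 [ 498.1 -329.8] [82.9 41.4] 86.2 z [50.5 55.7 59.9]
scene tips 17 [ 497.  -352.4] [ 7.  13.9] 87.9 z [152.2 160.1 167.2]
scene legs 21 [ 501.2 -307. ] [ 4.5 17.7] 85.3 z [168.9 183.8 195.3]
```

Request:
{"fn": "jog_arm", "kwargs": {"motion": [[0,0,0,-0.2,-1,20,56],[0,0,0,0,0,35,56],[0,0,0,0,0,35,56],[0,0,0,0,0,30,56],[0,0,0,0,0,16,56],[0,0,0,0,0,5,56],[0,0,0,0,0,1,56],[0,0,0,0,0,0,56]]}}

```text
t: 20.95
eef_pos: [498.5, -332.5, 107.3]
tcp_rot: [-3.141, 0.001, 3.075]
ft_force: [0.6, -0.1, -0.4]
opening: 0.591
grip_force: 5.8
```

Request:
{"fn": "jog_arm", "kwargs": {"motion": [[0,0,0,0,0,1.3,56],[0,0,0,0,0,1.2,56],[0,0,0,0,0,0,58],[0,0,0,0,0,0,62],[0,0,0,0,0,0,75],[0,0,0,0,0,0,95],[0,0,0,0,0,0,95],[0,0,0,0,0,0,95]]}}

```text
t: 21.95
eef_pos: [498.2, -332.3, 103.8]
tcp_rot: [3.141, -0.0, 3.075]
ft_force: [0.2, 0.3, 0.1]
opening: 0.982
grip_force: 0.0
```

Request:
{"fn": "jog_arm", "kwargs": {"motion": [[0,0,0,0,0,-20,95],[0,0,0,0,0,-40,95],[0,0,0,0,0,-50,95],[0,0,0,0,0,-50,95],[0,0,0,0,0,-20,95],[0,0,0,0,0,0,95],[0,0,0,0,0,0,95]]}}

```text
t: 22.82
eef_pos: [497.9, -332.1, 282.6]
tcp_rot: [3.14, -0.001, 3.075]
ft_force: [-0.6, 0.7, 0.4]
opening: 0.998
grip_force: 0.0
```

```bash
cat > e.py <<'E'
from f2 import *
B=(0,640,0,400)
for n in("wrist","side","scene"):
    W=cloud(env.read_camera(n));V=W.copy();V[~((abs(W[...,0]-499)<60)&(abs(W[...,1]+331)<60))]=np.nan
    rect(V,B,(135,165),n+" bow");rect(V,B,(70,165),n+" tongs")
E
python3 e.py; python3 s.py | grep wax
```

```text
wrist bow 507 [ 497.1 -334.9] [30.2 18.1] 86.8 z [135.9 147.6 151.8]
wrist tongs 974 [ 497.1 -334.7] [60.3 24. ] 86.0 z [106.  135.7 151.3]
side bow 218 [ 497.4 -340.7] [23.2 18.2] 82.3 z [136.1 147.2 151. ]
side tongs 796 [ 497.3 -337.8] [61.8 24.1] 86.0 z [ 82.9 124.7 150.1]
scene bow 64 [ 497.9 -333.4] [29.9 19.9] 86.0 z [135.4 143.9 150.9]
scene tongs 213 [ 499.  -333.5] [60.6 24.6] 85.3 z [ 81.6 126.5 149.6]
wrist wax none
side wax 90 [436.1 316.6] [35.  36.7] 14.9 z [33.2 38.6 40.5]
scene wax 140 [457.  321.2] [74.1 31.6] 10.0 z [33.5 36.7 39.6]
```

Tongs stand upright in the well, block is seated, robot is clear.

```bash
python3 -c "
from cell import env
print(env.job_done())"
```

```text
the job is handed in; nothing more can be done
None
```

The long block is seated flat and square in the nest's pocket, the tongs are back upright in their stand, and the job is handed in at about 23 s of the 56 s allowed; the hand-in call returned no verdict, so this rests on my last camera measurements.

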